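# Start the bench dust extractor from its switch board

## Task

Start the dust extractor from the switch board on the bench, only pressing with the fingertips: first press down the raised end of the wide rocker so that it is switched fully over, then press the square breaker key fully home so that it stays in, and then press the small round start button all the way down and let it come back up. Leave the large mushroom-headed stop button alone, and do not move or pick up any of the loose things lying around the board.

Things in the scene. Friction and masses are not known exactly. Their poses are not given: they have to be found in the camera images.
- board: Fixed plywood plank on the bench, 110 mm (its x, away from the robot) by 390 mm (its y) by 18 mm. Origin: centre of its underside; z up. Four identical fixed grey housings, 68 x 68 x 40 mm, tops 58 mm above the bench, stand squared on it in a row along y (-135, -45, 45, 135 mm), each with one black control. Which control is in which place changes.
- rocker_end (a point): Point to press on the rocker, a black V-shaped paddle 56 mm long (board x), 36 mm wide (board y): middle of the top of its raised half, the half towards the robot (board -x), 19 to 20 mm from the pivot. Off: that half slopes up at 0.34 rad to its tip, 77 mm above the bench; this point at 75 mm. On: that half is level, this point at 68 mm.
- rocker (a joint): Rocker angle, rad: 0 = off (starts 0 to 0.04), 0.34 = fully on, at its stop. Pivots about the board's y at the bottom of the V, 68 mm above the bench. No spring: a steady resistance of 0.04 N m (2 to 4 N at the raised half); it stays where it is left. Two fixed steel cheeks flank it, tops 67 mm above the bench.
- breaker_top (a point): Centre of the top of the breaker key, a square black plunger 24 x 24 mm, standing out 14 mm from its housing (72 mm above the bench) when fully out, 6 mm when home. A flat square steel bezel, 34 mm, surrounds it. Its place in the row changes.
- breaker (a joint): Travel of the breaker key, m: 0 = out (starts 0 to 0.0015), 0.008 = home, at its stop. No spring: a steady resistance of 2.5 N, and it stays where it is left.
- start_top (a point): Centre of the top of the start button, a round black plunger 28 mm in diameter, standing out 14 mm from its housing (72 mm above the bench). A flat round steel bezel, 38 mm, surrounds it. Its place in the row changes.
- start (a joint): Travel of the start button, m: 0 = up, 0.006 = fully down, at its stop. Spring: 2 N at first, 5 N when down; it comes back up by itself.
- stop_top (a point): Centre of the top of the stop button, not to be pressed: a black mushroom head 46 mm in diameter, its top 28 mm above its housing (86 mm above the bench). Its place in the row changes.
- stop (a joint): Travel of the stop button, m: 0 = up, 0.006 = fully down. Same spring as the start button.
- glue: Loose bystander: upright white glue bottle, 52 mm in diameter, 130 mm tall, standing past one end of the board (its +y end). Origin: centre of its underside.
- driver: Loose bystander: screwdriver 180 mm long lying on the bench between board and robot, roughly along the board. Origin: on its underside, at about mid length; the tool lies along its x.
- offcut: Loose bystander: wooden offcut 60 x 170 x 22 mm lying flat beyond the board, roughly along it. Origin: centre of its underside.
- tape: Loose bystander: roll of tape, 90 mm outside and 60 mm inside diameter, 24 mm high, lying flat past the -y end of the board. Origin: centre of its underside.

How it is judged:
By the outcome, as a careful person would: the job done as asked, in the order asked, and still so for the second after the job is handed in, with the robot touching nothing.
It also fails if it takes over 42 s, if anything falls off the work surface, if the arm or the gripper's body presses on something with over 40 N, if the wrist force passes 120 N, or if a joint passes its speed limit or range.

## Robot

A 6-joint arm with a two-finger parallel gripper is mounted at the origin on the work surface. World frame = base frame: x ahead of the robot, y to its left, z up, the work surface at z = 0. Lengths are in m, angles in rad, forces in N, time in s.
With the tool pointing down it reaches from about 0.3 to 0.875 m from the base axis. Payload 4.2 kg.
Tool frame: the origin (TCP) lies at the centre of the arm's flange, where the gripper is bolted on; the fingertips stand manip.tip_reach ahead of it and the grasp point (between the pads) lies 155 mm ahead of it (manip.tip_reach is the distance from the TCP to the fingertips, in m); z points along the fingers, y is the line along which they close (so a half turn about z gives the same grasp; the last joint's range is limited). The gripper opens to 85 mm and grips with 20 to 120 N. Pads are 22 mm wide; open, the fingers measure 114 mm over their backs; the gripper's body (76 mm by 85 mm) begins 54 mm behind the grasp point. The pads swing forward as they close: fully open they stand 13 mm farther back than shut.
Start: joints at [1.316, 0.32, 1.565, -0, 1.257, -0.02], TCP at [0.134, 0.559, 0.405] pointing down, gripper open.
Joint ranges: [-3.11, 3.11], [-0.84, 2.01], [0.21, 2.61], [-1.34, 4.49], [0.05, 2.63], [-2.56, 2.56]. Speed limits (rad/s): [2.57, 2.57, 3.14, 3.14, 3.14, 3.14].

## Interface

Orientations are given as a unit quaternion [x, y, z, w].
In Python, from workcell import manip gives the robot as it stands.
- The arm moves only by the shell command python3 -m creep 'ROWS'. ROWS is a JSON object of lists of equal length, an entry for each row: "grip": the opening, from 0 (shut) to 1 (fully open); "xyz": the shift along the tool's x, y, z in mm, a list of three; "turn": the turn about the tool's z in degrees. A call has 1 to 12 rows; each row is the pose to reach, as a shift and turn from the pose commanded when the call began, along the tool's axes at that moment; what a row does not reach only later rows make up. A row lasts 1/8 s, in which the tool goes at most 62.5 mm and 10.7 degrees, less where a joint would pass 70% of its speed; a pose out of reach is approached as far as the arm can. A call with a gripper value outside its range is refused whole. The fingers move at their own pace and stop on an object; the grip force is fixed at half the most. Time passes only in rows, so rows that repeat a pose let the fingers close. It gives the time, the measured TCP pose, the force, the opening and the grip force at its end, in the units of the state.
- manip.observe(): the state, without advancing time (a new reading comes with each control period).
- manip.snapshot(name): name is "scene" or "top"; returns the picture (384x512x3 uint8, blue, green, red); there is no depth.
- manip.camera_info(name): a dict with "fx", "fy", "cx", "cy" (pixels), "pose" (4x4, takes a point from camera to world coordinates). Camera axes: x right, y down, z forward; pixel columns grow to the right and rows downward; lengths in m; the calibration is good to about 2 mm. A picture is of the moment at which its call begins. camera_info takes no time and is no camera call.
- manip.sign_off(): hands the job in; it is judged then, once.
Trained networks look in the newest picture that a camera, given by its name, has taken for a name from the list of things; names that differ only in an ending like _2 or _b are one class to them, and where a whole thing is asked for, a point or a joint stands for the part that bears it (a point fixed in the world has none). Each returns a list of dicts, best first, with "p" (0 to 1); they miss things now and then, are a little off and sometimes report something else, mostly with a low value. They report only what shows in the picture. A call takes as long as a camera call.
- manip.search_frame(camera, query): "point" ([column, row] as shares, 0 to 1, of the picture: columns of its width, rows of its height, amid what is visible of it).
- manip.pinpoint(camera, query): "point" ([column, row] as shares, 0 to 1, of the picture: columns of its width, rows of its height: a listed point, or the origin of a listed thing).
The state is a dict: "clock": time; "q": joint angles; "qvel": joint speeds; "joint_torque": joint torques, N m; "tool_pos": TCP position; "tcp_rot": TCP orientation; "wrist_force": force on the tool from outside, world axes, zero at the start; "wrist_torque": the same for the moment, N m; "gripper_width": opening from 0.0 (shut) to 1.0 (fully open); "finger_force": force on a finger pad.
Only numpy, scipy, OpenCV 4.12 (cv2) and the standard library are available. Lean on these libraries where they do the work, as an engineer would, in place of code of your own. Each camera call takes 0.05 s, during which the arm holds its last target. There are 200 camera calls.

## Working session

There is one attempt and no reset: what is moved stays moved. The work goes in short steps, Python scripts to look and compute and a shell command to move; the robot and the scene stay as the last step left them, time stands still between calls to the robot, and variables do not carry over. Pictures are saved under pics/ and viewed, at most 10 in all, crops included, and the job is handed in when it is done.

```bash
mkdir -p pics; cat > h.py <<'E'
import numpy as np, cv2
from workcell import manip
from scipy.spatial.transform import Rotation as R
def ray(cam,pt):
    c=manip.camera_info(cam);T=np.array(c["pose"])
    u,v=pt[0]*512,pt[1]*384
    d=T[:3,:3]@np.array([(u-c["cx"])/c["fx"],(v-c["cy"])/c["fy"],1])
    return T[:3,3],d
def at_z(cam,pt,z):
    o,d=ray(cam,pt);return o+d*(z-o[2])/d[2]
E
python3 - <<'E'
from h import *
for c in("scene","top"):
    cv2.imwrite(f"pics/{c}0.png",manip.snapshot(c))
    for q,z in(("board",0),("rocker_end",.075),("breaker_top",.072),("start_top",.072),("stop_top",.086),("glue",0),("tape",0),("driver",0),("offcut",0)):
        for r in manip.pinpoint(c,q)[:2]: print(c,q,round(r["p"],2),np.round(np.array(r["point"])*[512,384],1),np.round(at_z(c,r["point"],z),4))
s=manip.observe();print(s,manip.tip_reach)
print(R.from_quat(s["tcp_rot"]).as_matrix().round(3))
E
```

```text
scene board 0.88 [244.6 199.6] [0.5454 0.0037 0.    ]
scene rocker_end 0.65 [223.6 178.1] [ 0.5527 -0.0546  0.075 ]
scene breaker_top 0.4 [190.1 184. ] [ 0.6076 -0.1265  0.072 ]
scene start_top 0.42 [257.  189.7] [0.5456 0.0418 0.072 ]
scene stop_top 0.67 [291.6 182.5] [0.4934 0.1178 0.086 ]
scene glue 0.59 [334.9 189.2] [0.3993 0.2197 0.    ]
scene tape 0.88 [150.2 194.3] [ 0.647 -0.244  0.   ]
scene driver 0.69 [256.5 164.7] [ 0.4176 -0.0209  0.    ]
scene offcut 0.88 [237.7 243.3] [0.6763 0.0497 0.    ]
top board 0.71 [268.9 197.2] [ 0.5563 -0.0087  0.    ]
top board 0.34 [172.3 248.9] [0.4074 0.2196 0.    ]
top rocker_end 0.65 [289.7 191.1] [ 0.5581 -0.0557  0.075 ]
top breaker_top 0.46 [320.1 175. ] [ 0.6043 -0.1264  0.072 ]
top start_top 0.48 [246.7 197.2] [0.536  0.0451 0.072 ]
top start_top 0.25 [322.2 175.5] [ 0.6035 -0.1315  0.072 ]
top stop_top 0.78 [211.2 203. ] [0.5127 0.126  0.086 ]
top glue 0.83 [172.6 249. ] [0.4073 0.2188 0.    ]
top tape 0.91 [366.4 166.8] [ 0.656  -0.2536  0.    ]
top driver 0.64 [271.  254.7] [ 0.4121 -0.0241  0.    ]
top offcut 0.67 [251.5 146.1]
[... 181 characters left out ...]
 1.25740673e+00, -2.00308163e-02]), 'qvel': array([ 1.47656177e-03, -4.26964129e-04,  1.40817211e-03, -7.02402239e-04,
       -4.50024177e-04, -1.18692479e-05]), 'joint_torque': array([-6.21397903e-04, -4.15418673e+01, -2.34422314e+01, -2.15000714e-04,
        9.89659929e-05,  7.83707776e-06]), 'tool_pos': array([0.13376322, 0.55923023, 0.40473458]), 'tcp_rot': array([1.17102519e-01, 9.93119831e-01, 4.10039308e-05, 1.20099445e-05]), 'wrist_force': array([-0.6126757 , -0.14777441,  0.41123881]), 'wrist_torque': array([ 0.04782705, -0.00694889,  0.06512978]), 'finger_force': 0.0, 'gripper_width': 1.000716117337681} 0.1734
[[-0.973  0.233  0.   ]
 [ 0.233  0.973  0.   ]
 [-0.     0.    -1.   ]]
```

View pics/top0.png

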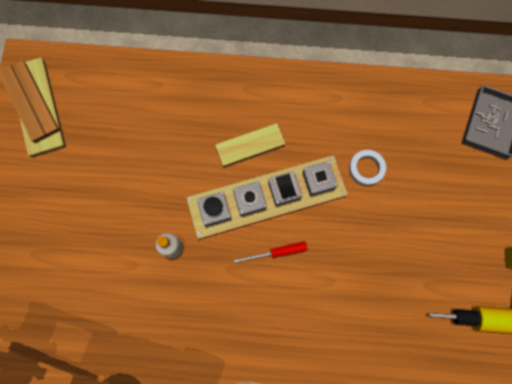

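View pics/scene0.png

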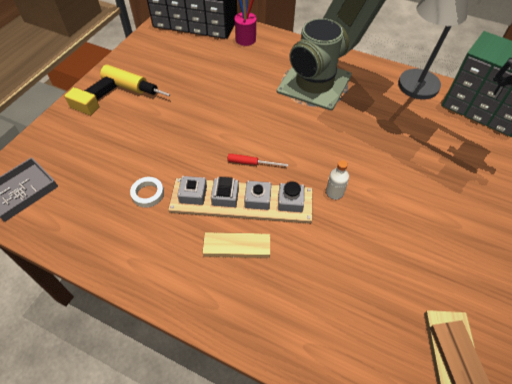

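The top view shows, from the +y end: stop (213,208), start (250,197), rocker (286,188) and breaker (321,177). The driver is on the robot side, the offcut beyond the board, and the glue and tape sit past its ends. Next I'll refine the positions by fitting the black blobs in both views.

```bash
cat > fit.py <<'E'
from h import *
from scipy.optimize import least_squares
# name: (board y, height of visible blob centroid)
M={"stop":(.135,.084),"start":(.045,.072),"rocker":(-.045,.071),"breaker":(-.135,.072)}
seeds={"top":{"stop":(213,208),"start":(250,197),"rocker":(286,188),"breaker":(321,177)},
"scene":{"stop":(291,190),"start":(258,189),"rocker":(226,190),"breaker":(191,184)}}
obs=[]
for c in seeds:
    im=manip.snapshot(c);g=im.max(2)
    n,l,s,ce=cv2.connectedComponentsWithStats((g<70).astype(np.uint8))
    for k,p in seeds[c].items():
        w=np.clip(110.-g,0,80); x0,y0=p
        i=min((i for i in range(1,n) if 8<s[i][4]<900),key=lambda i:np.hypot(*(ce[i]-p)))
        m=cv2.dilate((l==i).astype(np.uint8),np.ones((3,3)))*w
        yy,xx=np.mgrid[:384,:512];uv=np.array([(m*xx).sum(),(m*yy).sum()])/m.sum()+.5
        P=at_z(c,uv/[512,384],M[k][1]);print(c,k,s[i],uv.round(1),P.round(4));obs.append((c,k,P))
def f(p,cams):
    e=[]
    for c,k,P in obs:
        if c in cams and not(c=="scene" and k in("stop",)):
            e+=list(P[:2]-p[:2]-M[k][0]*np.array([-np.sin(p[2]),np.cos(p[2])]))
    return e
for cams in(("top",),("scene",),("top","scene")):
    r=least_squares(f,[.55,0,.35],args=(cams,));p=r.x;print(cams,p.round(4),np.round(r.fun,4))
bx=np.array([np.cos(p[2]),np.sin(p[2])]);by=np.array([-bx[1],bx[0]])
for k,(y,_) in M.items(): print(k,(p[:2]+y*by).round(4))
print("rocker_end",(p[:2]-.045*by-.0195*bx).round(4))
E
python3 fit.py; python3 - <<'E'
from h import *
im=cv2.imread("pics/top0.png")[145:250,175:355];a=cv2.resize(im,None,fx=3,fy=3,interpolation=2)
im=cv2.imread("pics/scene0.png")[165:230,160:340];b=cv2.resize(im,None,fx=3,fy=3,interpolation=2)
cv2.imwrite("pics/crop.png",np.vstack([a,b]))
E
```

```text
top stop [204 197  18  19 272] [213.3 206.5] [0.5051 0.1206 0.084 ]
top start [245 192   9  10  74] [249.8 196.9] [0.5374 0.0376 0.072 ]
top rocker [277 175  19  24 299] [286.1 187. ] [ 0.5686 -0.0466  0.071 ]
top breaker [316 171  10  10  74] [321.2 176.2] [ 0.6014 -0.1291  0.072 ]
scene stop [284 182  17  15 196] [292.3 189.6] [0.5123 0.1279 0.084 ]
scene start [254 185   9   9  71] [258.2 189.7] [0.5441 0.0446 0.072 ]
scene rocker [217 177  15  20 240] [224.5 187.7] [ 0.5773 -0.0388  0.071 ]
scene breaker [187 180   9   9  66] [191.5 184.8] [ 0.6084 -0.1218  0.072 ]
('top',) [ 0.5531 -0.0044  0.3669] [ 0.0004 -0.0011  0.0004  0.     -0.0007 -0.0003 -0.0001  0.0013]
('scene',) [0.5604 0.0033 0.3686] [-0.0001 -0.0007  0.0007 -0.0001 -0.0006  0.0008]
('top', 'scene') [ 0.556  -0.0012  0.3798] [-0.0009 -0.0037 -0.0019 -0.003  -0.0041 -0.0037 -0.0047 -0.0025  0.0047
  0.004   0.0046  0.0042  0.0023  0.0047]
stop [0.506  0.1242]
start [0.5393 0.0406]
rocker [ 0.5727 -0.0429]
breaker [ 0.6061 -0.1265]
rocker_end [ 0.5546 -0.0502]
```

View pics/crop.png

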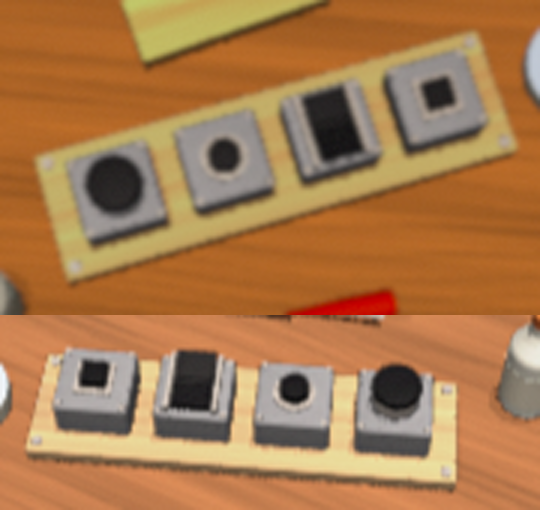

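The crop confirms the order. The rocker's raised half faces the robot, and all the controls read as black blobs centred on their housings. The two cameras differ by about 7 mm, so I'll use the mean (board ≈ (0.557, -0.001), yaw 0.368) for the approach and check the fingertip in the pictures when hovering.

```bash
python3 -m creep '{"grip":[0,0,0,0,0,0,0,0,0,0,0,0],"xyz":[[-22,-20,0],[-66,-59,0],[-110,-99,0],[-154,-138,0],[-198,-178,0],[-242,-217,0],[-287,-257,0],[-331,-297,5],[-375,-336,15],[-419,-375,30],[-463,-415,45],[-496,-445,60]],"turn":[-3,-6,-9,-12,-15,-18,-21,-24,-27,-30,-33,-35]}'
python3 - <<'E'
from h import *
s=manip.observe();Rm=R.from_quat(s["tcp_rot"]).as_matrix();p=s["tool_pos"]
print(Rm.round(3),p,p+Rm[:,2]*manip.tip_reach)
g=np.array([.5548,-.0496,.115])
print((Rm.T@(g-p-Rm[:,2]*manip.tip_reach)*1000).round(1), s["wrist_force"])
E
```

```text
clock: 2.6
tool_pos: [0.5138, 0.0088, 0.3444]
tcp_rot: [-0.187, 0.982, -0.0, 0.001]
wrist_force: [0.9, 1.3, -0.8]
gripper_width: 0.0
finger_force: 0.0
[[-0.93  -0.367  0.001]
 [-0.367  0.93   0.   ]
 [-0.001 -0.    -1.   ]] [0.5137609  0.00884934 0.34439212] [0.51393797 0.00885596 0.17099221]
[-16.5 -69.4  56. ] [ 0.92074042  1.30102007 -0.78823778]
```

```bash
python3 -m creep '{"grip":[0,0,0,0,0,0],"xyz":[[-6,-25,25],[-14,-57,50],[-17,-69,68],[-17,-69,73],[-17,-69,73],[-17,-69,73]],"turn":[0,0,0,0,0,0]}'
python3 - <<'E'
from h import *
s=manip.observe();Rm=R.from_quat(s["tcp_rot"]).as_matrix();p=s["tool_pos"];t=p+Rm[:,2]*manip.tip_reach
print(t)
out=[]
for c in("top","scene"):
    im=manip.snapshot(c);ci=manip.camera_info(c);T=np.linalg.inv(np.array(ci["pose"]))
    K=np.array([[ci["fx"],0,ci["cx"]],[0,ci["fy"],ci["cy"]],[0,0,1]])
    def pr(P): 
        q=K@(T[:3,:3]@P+T[:3,3]);return q[:2]/q[2]
    u=pr(t);print(c,u.round(1))
    x0,y0=(u-[45,50]).astype(int);k=6
    cr=cv2.resize(im[y0:y0+90,x0:x0+65+25],None,fx=k,fy=k,interpolation=cv2.INTER_CUBIC)
    # projected fingertip outline (22 x 29 mm)
    q=[((pr(t+Rm@np.array([a,b,0]))-[x0,y0])*k).astype(int) for a,b in((.011,.0145),(-.011,.0145),(-.011,-.0145),(.011,-.0145))]
    cv2.polylines(cr,[np.array(q)],True,(0,255,0),1);out.append(cr[:, :400])
cv2.imwrite("pics/hover.png",np.hstack(out))
E
```

```text
clock: 3.35
tool_pos: [0.5536, -0.0461, 0.2727]
tcp_rot: [-0.187, 0.982, -0.0, 0.001]
wrist_force: [0.1, 0.7, 0.0]
gripper_width: -0.004
finger_force: 0.0
[ 0.55389791 -0.04606602  0.09931827]
top [286.2 190.1]
scene [225.7 174. ]
```

View pics/hover.png

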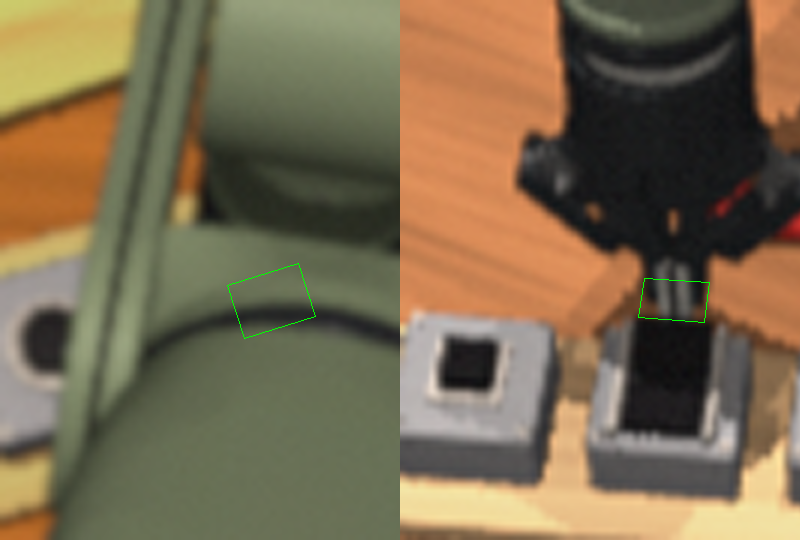

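The top view is blocked by the arm. The scene view shows the shut fingertips at crop (676,290), over the near end of the rocker (paddle centre ≈671), so they sit about 2 mm too far towards +y. The scene calibration seems closer to the truth, so I'll correct slightly and press.

```bash
python3 -m creep '{"grip":[0,0,0,0,0,0,0],"xyz":[[-1,-2,8],[-2,-2,16],[-2,-2,21],[-2,-2,24],[-2,-2,27],[-2,-2,29],[-2,-2,29]],"turn":[0,0,0,0,0,0,0]}'
```

```text
clock: 4.32
tool_pos: [0.5564, -0.048, 0.2426]
tcp_rot: [-0.187, 0.982, 0.0, 0.0]
wrist_force: [0.6, 0.1, -0.4]
gripper_width: -0.003
finger_force: 0.0
```

```bash
python3 -m creep '{"grip":[0,0,0],"xyz":[[0,0,1],[0,0,2],[0,0,2]],"turn":[0,0,0]}'; python3 - <<'E'
from h import *
im=manip.snapshot("scene");print(manip.observe()["wrist_force"])
cv2.imwrite("pics/press1.png",cv2.resize(im[130:220,170:310],None,fx=5,fy=5,interpolation=cv2.INTER_CUBIC))
E
```

```text
clock: 4.7
tool_pos: [0.5565, -0.048, 0.2414]
tcp_rot: [-0.187, 0.982, -0.0, 0.0]
wrist_force: [-0.5, -0.1, 4.8]
gripper_width: -0.004
finger_force: 2.6
[-1.09797159 -0.36847827  5.33747759]
```

View pics/press1.png

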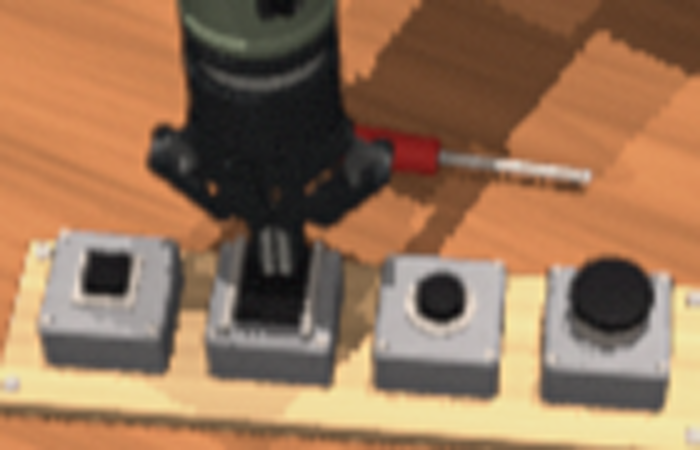

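The fingertips (274,255) are on the rocker, centred between the cheeks, and the far half seems raised. I'll push a little more to see whether it's at its stop, then lift.

```bash
python3 -m creep '{"grip":[0,0,0],"xyz":[[0,0,2],[0,0,3],[0,0,3]],"turn":[0,0,0]}'
```

```text
clock: 5.12
tool_pos: [0.5564, -0.048, 0.2411]
tcp_rot: [-0.187, 0.982, -0.0, 0.001]
wrist_force: [-6.8, 0.5, 22.4]
gripper_width: -0.004
finger_force: 11.3
```

Rigid at tip height 67.7 mm with 22 N, so the rocker is at its stop. Lift and go over the breaker.

```bash
python3 -m creep '{"grip":[0,0,0,0,0,0,0,0],"xyz":[[0,0,-15],[0,0,-36],[-6,-25,-38],[-12,-60,-38],[-18,-85,-38],[-18,-90,-35],[-18,-90,-24],[-18,-90,-24]],"turn":[0,0,0,0,0,0,0,0]}'; python3 - <<'E'
from h import *
im=manip.snapshot("scene")
cv2.imwrite("pics/hov2.png",cv2.resize(im[140:215,165:265],None,fx=7,fy=7,interpolation=cv2.INTER_CUBIC))
E
```

```text
clock: 6.12
tool_pos: [0.6052, -0.1242, 0.2601]
tcp_rot: [-0.187, 0.982, 0.001, -0.002]
wrist_force: [0.3, 0.0, 0.4]
gripper_width: 0.003
finger_force: 0.0
```

View pics/hov2.png

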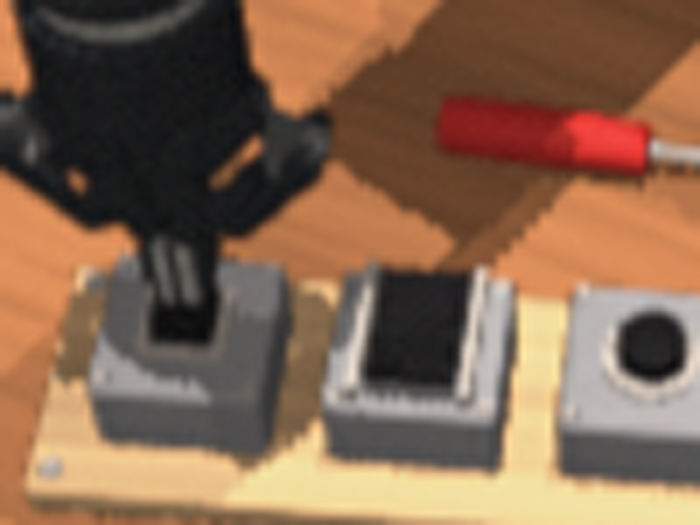

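The fingertips (178,275) are directly over the breaker key (182,320), and dropping 15 mm lands within it. Press.

```bash
python3 -m creep '{"grip":[0,0,0,0,0,0,0,0],"xyz":[[0,1,6],[0,1,12],[0,1,16],[0,1,20],[0,1,23],[0,1,24],[0,1,25],[0,1,25]],"turn":[0,0,0,0,0,0,0,0]}'
```

```text
clock: 7.18
tool_pos: [0.6057, -0.1241, 0.2375]
tcp_rot: [-0.187, 0.982, 0.0, 0.0]
wrist_force: [-1.6, 0.5, 5.3]
gripper_width: 0.003
finger_force: 2.9
```

```bash
python3 -m creep '{"grip":[0,0,0],"xyz":[[0,0,2],[0,0,3],[0,0,3]],"turn":[0,0,0]}'
```

```text
clock: 7.55
tool_pos: [0.6056, -0.124, 0.2373]
tcp_rot: [-0.187, 0.982, -0.0, 0.001]
wrist_force: [-6.4, 1.3, 21.9]
gripper_width: -0.003
finger_force: 10.3
```

Home at 63.9 mm and rigid. Next is the start button, 180 mm along the board.

```bash
python3 -m creep '{"grip":[0,0,0,0,0,0,0,0,0,0],"xyz":[[0,0,-15],[0,0,-42],[0,30,-45],[0,80,-45],[-1,130,-45],[-1,165,-45],[-1,180,-45],[-1,180,-38],[-1,180,-28],[-1,180,-28]],"turn":[0,0,0,0,0,0,0,0,0,0]}'; python3 - <<'E'
from h import *
im=manip.snapshot("scene")
cv2.imwrite("pics/hov3.png",cv2.resize(im[140:215,175:315],None,fx=5,fy=5,interpolation=cv2.INTER_CUBIC))
E
```

```text
clock: 8.8
tool_pos: [0.5407, 0.0426, 0.2603]
tcp_rot: [-0.186, 0.983, 0.0, -0.001]
wrist_force: [0.1, -0.2, 0.6]
gripper_width: -0.002
finger_force: 0.0
```

View pics/hov3.png

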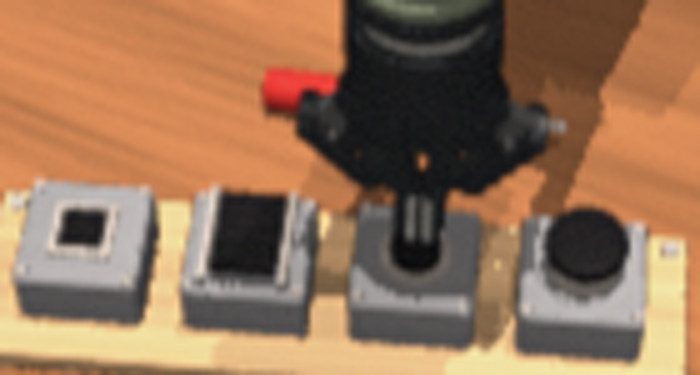

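The breaker key sits visibly lower and the rocker's far edge is raised. The fingertips (420,220) are about 2 mm +y of the start button (415,245). Press, then release.

```bash
python3 -m creep '{"grip":[0,0,0,0,0,0,0,0],"xyz":[[0,-2,6],[0,-2,12],[0,-2,16],[0,-2,20],[0,-2,22],[0,-2,24],[0,-2,26],[0,-2,26]],"turn":[0,0,0,0,0,0,0,0]}'
```

```text
clock: 9.85
tool_pos: [0.5411, 0.0417, 0.2392]
tcp_rot: [-0.187, 0.982, -0.0, 0.001]
wrist_force: [-8.5, -1.3, 25.2]
gripper_width: 0.001
finger_force: 12.7
```

Fully down: 65.8 mm, against the stop. Release and look.

```bash
python3 -m creep '{"grip":[0,0,0,0,0,0,0,0],"xyz":[[0,0,-10],[0,0,-35],[0,0,-75],[0,0,-115],[0,0,-140],[0,0,-150],[0,0,-150],[0,0,-150]],"turn":[0,0,0,0,0,0,0,0]}'; python3 - <<'E'
from h import *
im=manip.snapshot("scene")
a=cv2.imread("pics/scene0.png")
f=lambda i:cv2.resize(i[160:220,165:315],None,fx=5,fy=5,interpolation=cv2.INTER_CUBIC)[:300]
cv2.imwrite("pics/end.png",np.vstack([f(a),f(im)]))
for q in("glue","tape","driver","offcut"):
    r=manip.pinpoint("scene",q)[:1]
    if r: print(q,np.round(at_z("scene",r[0]["point"],0),3))
E
```

```text
clock: 10.85
tool_pos: [0.5411, 0.0418, 0.3842]
tcp_rot: [-0.187, 0.982, 0.0, -0.001]
wrist_force: [-0.1, -0.1, -0.6]
gripper_width: 0.002
finger_force: 0.0
glue [0.412 0.228 0.   ]
tape [ 0.648 -0.243  0.   ]
driver [ 0.424 -0.019  0.   ]
offcut [0.687 0.056 0.   ]
```

View pics/end.png

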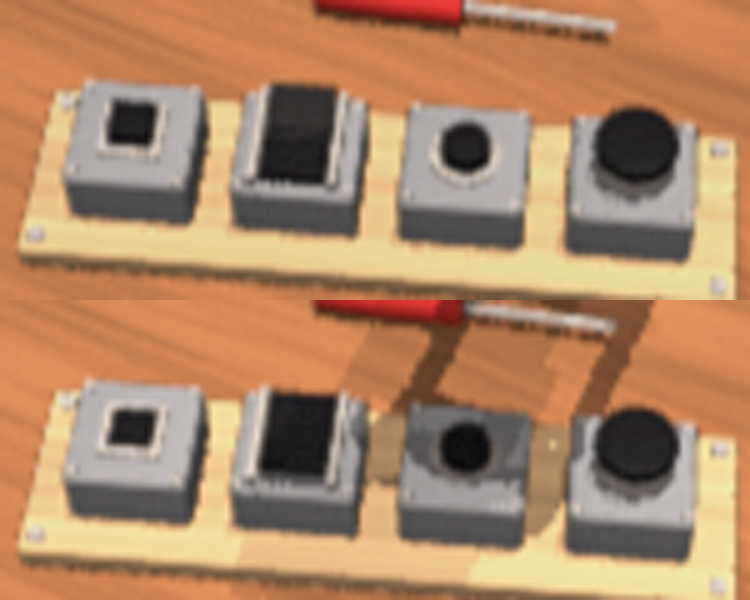

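Comparing before (upper half) with now (lower half): the rocker's near end (300,395) has dropped and its far end is raised. The breaker key (130,428) is in, the start button (465,447) is back up, and the stop button and driver haven't moved. Handing in.

```bash
python3 -c "from workcell import manip;print(manip.sign_off())"
```

```text
the job is handed in; nothing more can be done
None
```

I switched the rocker fully over, pressed the breaker key home and pressed and released the start button, in that order and in about 11 s; the stop button and loose items look unmoved, and the job is handed in.

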